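# Brace the dough turntable and hold its sprung wheel arm off the pan

### The arm

A 7-joint arm with a two-finger parallel gripper is mounted at the origin on the work surface. World frame = base frame: x ahead of the robot, y to its left, z up, the work surface at z = 0. Lengths are in m, angles in rad, forces in N, time in s.
With the tool pointing down it reaches from about 0.4 to 0.9 m from the base axis. Payload 5.6 kg.
Tool frame: the origin (TCP) lies on the mounting face of the last link; the fingertips stand 190 mm ahead of it and the grasp point (between the pads) lies 171 mm ahead of it; x points along the fingers, z is the direction in which the jaws open and shut, and the axes are right-handed (so a half turn about x gives the same grasp; the last joint's range is limited). The gripper opens to 92 mm and grips with 3 to 60 N. Pads are 20 mm wide; open, the fingers measure 128 mm over their backs; the gripper's body (75 mm by 189 mm) begins 69 mm behind the grasp point.
Start: joints at [1.082, 0.468, -0.012, 1.603, 0.006, 1.071, -0.056], TCP at [0.28, -0.586, 0.405] pointing down, gripper open.
Joint ranges: [-2.53, 2.53], [-0.31, 2.02], [-1.57, 1.55], [0.28, 2.44], [-1.29, 4.43], [0.15, 1.84], [-2.92, 2.92]. Speed limits (rad/s): [2.57, 2.57, 3.14, 3.14, 3.14, 3.14, 3.14].

### API

Orientations are given as a unit quaternion [w, x, y, z].
In Python, from cell import arm gives the robot as it stands.
- The arm moves only by the tool move_arm, never from a script. Its argument "series" is one flat list of numbers, 7 for each row, row after row: the shift along the tool's x, y, z in m, then the turn, a rotation vector about the tool's x, y, z in degrees, then the closure, from -1 (fully open) to 1 (shut). In form: [x, y, z, wx, wy, wz, gripper, x, y, z, wx, wy, wz, gripper, ...]. A call has 1 to 20 rows; each row is the pose to reach, as a shift and turn from the pose measured when the call began, along the tool's axes at that moment; what a row does not reach only later rows make up. A row lasts 1/8 s, in which the tool goes at most 62.5 mm and 10.7 degrees, less where a joint would pass 70% of its speed; a pose out of reach is approached as far as the arm can. A call with a gripper value outside its range is refused whole. The fingers move at their own pace and stop on an object; the grip force is fixed at half the most. Time passes only in rows, so rows that repeat a pose let the fingers close. It gives the time, the measured TCP pose, the force and the opening at its end, in the units of the state.
- arm.state(): the state, without advancing time (a new reading comes with each control period).
- arm.grab_frame(name): name is "scene" or "top" or "wrist"; returns the picture (384x512x3 uint8, red, green, blue); there is no depth.
- arm.camera_info(name): a dict with "camera_matrix" (3x3 intrinsics, pixels), "rvec" (rotation vector, rad) and "tvec" (3), from world to camera coordinates, as OpenCV has them. Camera axes: x right, y down, z forward; pixel columns grow to the right and rows downward; lengths in m; the calibration is good to about 2 mm. A picture is of the moment at which its call begins: read the wrist's pose just before it. camera_info takes no time and is no camera call; for the wrist camera it gives the pose at the moment of the call.
- arm.sign_off(): hands the job in, once; it reports no verdict.
The state is a dict: "t": time; "joints": joint angles; "qd": joint speeds; "effort": joint torques, N m; "tcp_pos": TCP position; "orientation": TCP orientation; "ft_force": force on the tool from outside, world axes, zero at the start; "ft_torque": the same for the moment, N m; "grip_width": finger opening in m.
Only numpy, scipy, OpenCV 4.12 (cv2) and the standard library are available. Lean on these libraries where they do the work, as an engineer would, in place of code of your own. Each camera call takes 0.05 s, during which the arm holds its last target.

### The job

I want to take the pan out of the dough turntable. First swing its fold-out foot all the way out until it clicks home in its detent, then push the sprung tensioner arm (the one with the rubber wheel) away from the pan, past its ratchet click and nearly to its end stop, and keep holding it there with the fingers against the spring: finish while holding, do not let it go back onto the ratchet. Leave the other things on the table where they are.

Things in the scene. Friction and masses are not known exactly. Their poses are not given: they have to be found in the camera images.
- dough_stand: grey base plate (310 x 270 mm, top at 25 mm) of a bench dough turntable, fixed to the table; an open aluminium pan of 180 mm (rim 101 mm high) sits on it, its centre at (+30, -30) mm. Origin at table height; x runs to the pan's back side, away from the robot, y to the side on which the fold-out foot sits and towards which the tensioner arm is pushed.
- tensioner (a joint): tensioner arm's angle, rad: 0 = sprung home, wheel on the pan rim; grows as its free end swings from the pan to the stand's +y (clockwise from above). Ratchet clicks at 0.27 to 0.30; if then let go, the pawl catches the arm at about 0.315. End stop at 0.50. Always sprung: 5 N at the post at 0, 10 N near the stop, about 4 N more while climbing to the click (from 0.05 on).
- tensioner_post (a point): middle of the grip part of the upright black post at the free end of the tensioner arm: round, 20 mm across, 42 mm tall, from 56 to 98 mm above the table (this point at 80 mm), 180 mm from the pivot. The arm is a flat steel bar 22 mm wide, its top 56 mm above the table; the rubber wheel is on it 50 mm from the pivot.
- tensioner_hinge (a point): point on the tensioner arm's upright pivot axis, at the height of the post's point (80 mm)
- brace (a joint): angle of the fold-out foot about its upright pivot, rad: 0 = folded along the base plate's edge (pointing to the stand's +x); grows as it swings out, counter-clockwise seen from above; stop at 1.57, standing straight out to +y. A sprung ball detent is climbed from about 1.1 and passed at 1.34 (some 4 N at the post); beyond that it draws the foot home to 1.57. It is stiff (about 1 N at the post) and stays where it is left.
- brace_post (a point): middle of the grip part of the upright black post at the free end of the fold-out foot: round, 18 mm across, its top 85 mm above the table, this point 66 mm above the table, 110 mm from the foot's pivot; the foot's flat bar below it is 24 mm wide, its top 35 mm above the table
- brace_hinge (a point): point on the foot's upright pivot axis, at the same height (66 mm)
- salt_jar: small round glass jar with a metal lid, 56 mm wide, 75 mm tall, standing near the foot's swing; a bystander. Origin at the centre of its underside.
- cutter: steel dough-cutter ring, 52 mm wide, 30 mm tall, lying on the stand's base plate; a bystander. Origin at the centre of its underside.
- mug: white mug, 80 mm wide, 90 mm tall; a bystander. Origin at the centre of its underside.
- bowl: steel mixing bowl, 170 mm wide, 75 mm tall; a bystander. Origin at the centre of its underside.
- rolling_pin: wooden rolling pin, 320 mm long, 44 mm thick; a bystander. Origin at the centre of its underside.
- wrap_carton: plain cardboard carton, 250 x 50 x 50 mm; a bystander. Origin at the centre of its underside.
- dredger: aluminium shaker can, 64 mm wide, 100 mm tall; a bystander. Origin at the centre of its underside.

How it is judged:
By the outcome, as a careful person would: the job done as asked, in the order asked, and still so for the second after the job is handed in, while the arm keeps its last pose, push and grip.
It also fails if it takes over 50 s, if anything falls off the work surface, if the arm or the gripper's body presses on something with over 40 N, if the wrist force passes 120 N, or if a joint passes its speed limit or range.

## Working session

There is one attempt and no reset: what is moved stays moved. The work goes in short steps, Python scripts to look and compute and a tool call to move; the robot and the scene stay as the last step left them, time stands still between calls to the robot, and variables do not carry over. Pictures are saved under pics/ and viewed, and the job is handed in when it is done.

Besides the shell and the picture viewer there is one more tool, called after "Call:" as name(argument=value, ...) on one line, values as JSON. move_arm: Moves the arm, as the interface text tells. Its arguments: {"type":"object","properties":{"series":{"type":"array","items":{"type":"number"}}},"required":["series"]}

```bash
mkdir -p pics; ls; cat > h.py <<'E'
import numpy as np, cv2
from cell import arm
def save(name,fn,crop=None,s=1):
    im=arm.grab_frame(name)[:,:,::-1]
    cv2.imwrite('pics/raw_'+fn,im)
    if crop: 
        x0,y0,x1,y1=crop; im=im[y0:y1,x0:x1]
    if s!=1: im=cv2.resize(im,None,fx=s,fy=s,interpolation=cv2.INTER_CUBIC)
    cv2.imwrite('pics/'+fn,im)
def cam(name):
    c=arm.camera_info(name); K=np.array(c['camera_matrix'],float);R=cv2.Rodrigues(np.array(c['rvec'],float))[0];t=np.array(c['tvec'],float).ravel();return K,R,t
def ray(name,u,v,z):
    K,R,t=cam(name); d=R.T@np.linalg.solve(K,[u,v,1]); o=-R.T@t
    return o+d*(z-o[2])/d[2]
def proj(name,p):
    K,R,t=cam(name); q=K@(R@np.array(p,float)+t); return q[:2]/q[2]
E
python3 - <<'E'
from h import *
s=arm.state(); print({k:np.round(v,3) for k,v in s.items()})
save('top','top0.png',s=1.5);save('scene','scene0.png',s=1.5)
for n in('top','scene','wrist'):
  K,R,t=cam(n);print(n,K[0,0],(-R.T@t).round(3))
E
```

```text
pics
{'t': np.float64(0.0), 'joints': array([ 1.082,  0.468, -0.012,  1.604,  0.006,  1.071, -0.056]), 'qd': array([ 0.   ,  0.001,  0.   , -0.002, -0.001,  0.001,  0.   ]), 'effort': array([ 1.0000e-03, -5.2055e+01, -1.2000e-02, -2.4374e+01, -5.7000e-02,
        1.7000e-02,  0.0000e+00]), 'tcp_pos': array([ 0.28 , -0.586,  0.404]), 'orientation': array([ 0.598,  0.377,  0.599, -0.377]), 'ft_force': array([ 1.168,  0.613, -0.455]), 'ft_torque': array([-0.027,  0.014,  0.021]), 'grip_width': np.float64(0.091)}
top 439.1776204847124 [0.297 0.011 1.785]
scene 348.32981565964974 [0.913 0.579 0.964]
wrist 310.0249155362185 [ 0.346 -0.555  0.384]
```

View pics/top0.png

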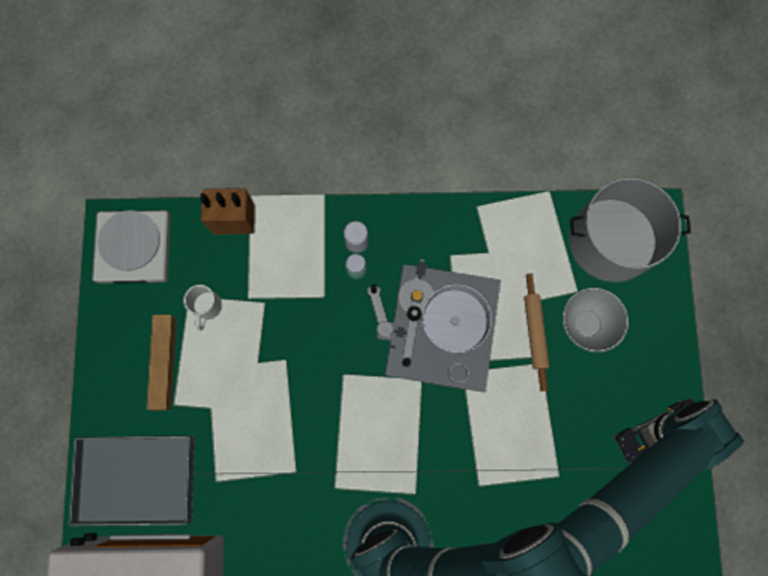

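View pics/scene0.png

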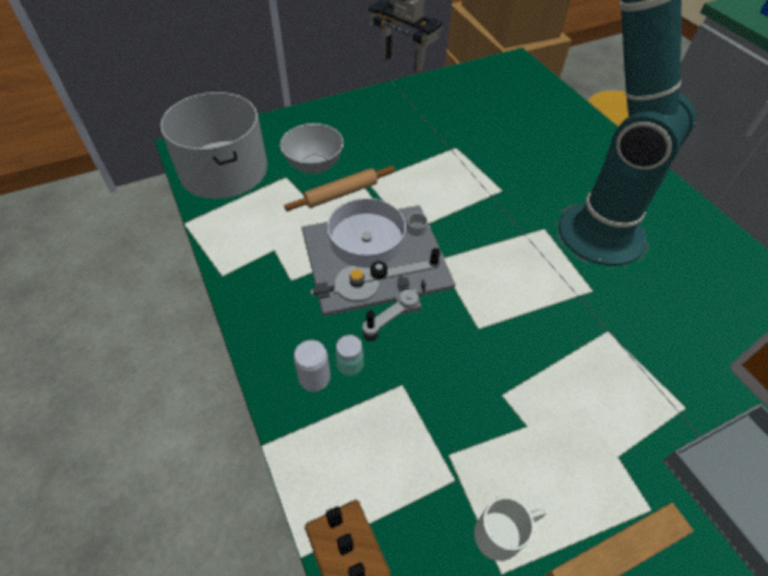

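The top view shows the stand near (440,325), the foot post at about (373,290) and the tensioner post at about (407,362). The jar is at (356,265), close to the foot's swing. I'll enlarge both views.

```bash
python3 - <<'E'
import cv2
im=cv2.imread('pics/raw_top0.png'); cv2.imwrite('pics/t1.png',cv2.resize(im[140:270,220:350],None,fx=4.6,fy=4.6,interpolation=cv2.INTER_CUBIC))
im=cv2.imread('pics/raw_scene0.png'); cv2.imwrite('pics/s1.png',cv2.resize(im[120:270,180:320],None,fx=4,fy=4,interpolation=cv2.INTER_CUBIC))
E
```

```text
(no output)
```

View pics/t1.png

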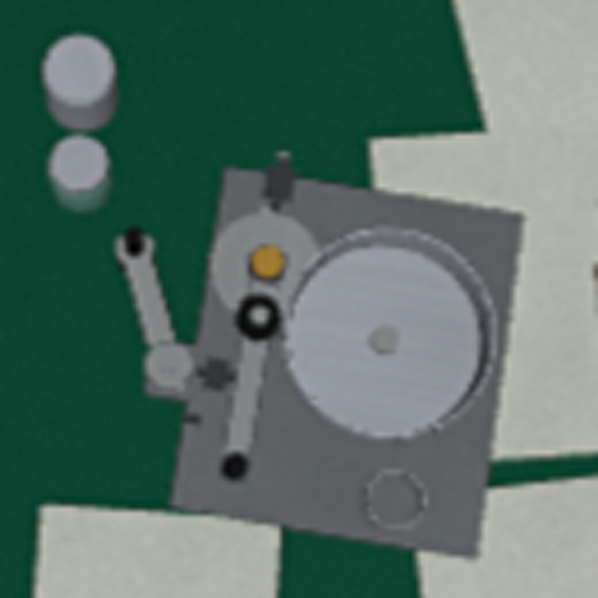

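View pics/s1.png

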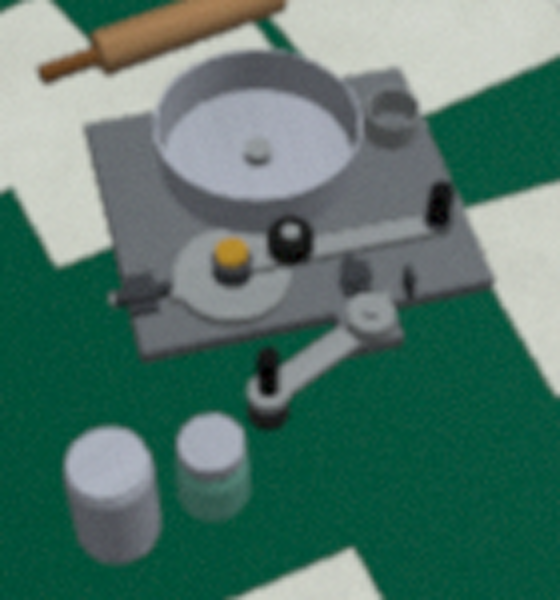

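```bash
python3 - <<'E'
from h import *
def P(c,z): return ray('top',220+(c[0]+.5)/4.6-.5,140+(c[1]+.5)/4.6-.5,z)
def S(c,z): return ray('scene',180+(c[0]+.5)/4-.5,120+(c[1]+.5)/4-.5,z)
C=[P(c,.025) for c in((225,168),(523,213),(476,556),(172,508))]
o=np.mean(C,0);print('corners',np.round(C,3),'o',o.round(3))
ex=(C[0]-C[3]+C[1]-C[2]);yaw=np.arctan2(ex[1],ex[0]);print('yaw',yaw)
R=np.array([[np.cos(yaw),-np.sin(yaw)],[np.sin(yaw),np.cos(yaw)]])
for n,c,z in(('knob',(267,260),.085),('wheel',(258,317),.085),('tpost',(235,466),.098),('bpost',(134,241),.085),('bh',(169,366),.04),('jar',(79,163),.075),('dredger',(79,69),.1),('pan',(390,333),.101),('cutter',(395,498),.055)):
  p=P(c,z);print(n,p.round(3),'stand',(R.T@(p-o)[:2]).round(3))
for n,c,z in(('tpost',(441,187),.098),('bpost',(267,354),.085),('jar',(211,443),.075),('knob',(233,247),.085),('bh',(371,312),.04)): print('scene',n,S(c,z).round(3))
pan=o[:2]+R@[.03,-.03];print('pan exp',pan)
E
```

```text
corners [[ 0.733 -0.055  0.025]
 [ 0.687 -0.319  0.025]
 [ 0.385 -0.264  0.025]
 [ 0.43  -0.002  0.025]] o [ 0.559 -0.16   0.025]
yaw -0.17828219517011268
knob [ 0.636 -0.087  0.085] stand [0.063 0.086]
wheel [ 0.587 -0.078  0.085] stand [0.013 0.086]
tpost [ 0.459 -0.055  0.098] stand [-0.117  0.086]
bpost [0.655 0.027 0.085] stand [0.062 0.201]
bh [ 0.553 -0.002  0.04 ] stand [-0.034  0.155]
jar [0.727 0.074 0.075] stand [0.125 0.26 ]
dredger [0.805 0.072 0.1  ] stand [0.201 0.272]
pan [ 0.569 -0.188  0.101] stand [ 0.015 -0.026]
cutter [ 0.433 -0.192  0.055] stand [-0.118 -0.054]
scene tpost [ 0.459 -0.057  0.098]
scene bpost [0.657 0.027 0.085]
scene jar [0.725 0.075 0.075]
scene knob [ 0.638 -0.081  0.085]
scene bh [ 0.548 -0.004  0.04 ]
pan exp [ 0.58290903 -0.19499932]
```

```bash
cat >> h.py <<'E'
from scipy.spatial.transform import Rotation as Rn
BH=np.array([.551,-.003]);TH=np.array([.637,-.085])
def cur():
    s=arm.state();q=s['orientation'];return np.array(s['tcp_pos']),Rn.from_quat([q[1],q[2],q[3],q[0]]),s
def tgt(gx,gy,gz,jaw):
    """grasp pt xyz, jaw axis world angle (tool z), tool down"""
    x=np.array([0,0,-1.]);z=np.array([np.cos(jaw),np.sin(jaw),0]);y=np.cross(z,x)
    return np.array([gx,gy,gz])-.171*x,Rn.from_matrix(np.c_[x,y,z])
def rel(g,jaw):
    p,R,s=cur();tp,tR=tgt(*g,jaw)
    r=(R.inv()*tR).as_rotvec(degrees=True)
    return np.r_[R.inv().apply(tp-p).round(4),r.round(1)]
E
python3 - <<'E'
from h import *
p,R,s=cur();print(R.as_matrix().round(3))
z=R.as_matrix()[:,2];print('jaw ang',np.arctan2(z[1],z[0]))
a=np.arctan2(.030,.105)
for k in(np.pi/2,-np.pi/2): print(a+k,rel([.656,.027,.20],a+k))
E
```

```text
[[-0.001  0.902  0.431]
 [ 0.001  0.431 -0.902]
 [-1.    -0.    -0.002]]
jaw ang -1.1250587730270654
1.849095985800008 [ 3.340e-02  6.036e-01 -3.913e-01 -1.704e+02 -0.000e+00 -1.000e-01]
-1.2924966677897851 [ 0.0334  0.6036 -0.3913  9.6    -0.1     0.    ]
```

Call:
move_arm(series=[0.033, 0.6035, -0.3915, 9.6, 0, 0, 0, 0.033, 0.6035, -0.3915, 9.6, 0, 0, 0, 0.033, 0.6035, -0.3915, 9.6, 0, 0, 0, 0.033, 0.6035, -0.3915, 9.6, 0, 0, 0, 0.033, 0.6035, -0.3915, 9.6, 0, 0, 0, 0.033, 0.6035, -0.3915, 9.6, 0, 0, 0, 0.033, 0.6035, -0.3915, 9.6, 0, 0, 0, 0.033, 0.6035, -0.3915, 9.6, 0, 0, 0, 0.033, 0.6035, -0.3915, 9.6, 0, 0, 0, 0.033, 0.6035, -0.3915, 9.6, 0, 0, 0, 0.033, 0.6035, -0.3915, 9.6, 0, 0, 0, 0.033, 0.6035, -0.3915, 9.6, 0, 0, 0, 0.033, 0.6035, -0.3915, 9.6, 0, 0, 0, 0.033, 0.6035, -0.3915, 9.6, 0, 0, 0, 0.033, 0.6035, -0.3915, 9.6, 0, 0, 0, 0.033, 0.6035, -0.3915, 9.6, 0, 0, 0])

```text
t: 2.1
tcp_pos: [0.6556, 0.0257, 0.3717]
orientation: [0.564, 0.427, 0.564, -0.426]
ft_force: [0.0, 0.6, 0.4]
grip_width: 0.0457
```

```bash
python3 - <<'E'
from h import *
print(rel([.656,.027,.066],-1.2925),arm.state()['grip_width'],arm.state()['t'])
save('wrist','w1.png',s=1.5)
print(proj('wrist',[.656,.027,.085])*1.5, ray('wrist',256,192,.085))
E
```

```text
[ 0.1347  0.0008 -0.001  -0.1    -0.1     0.    ] 0.045726293652845376 2.1
[384.75996899 285.43298928] [0.65435306 0.02700395 0.085     ]
```

View pics/w1.png

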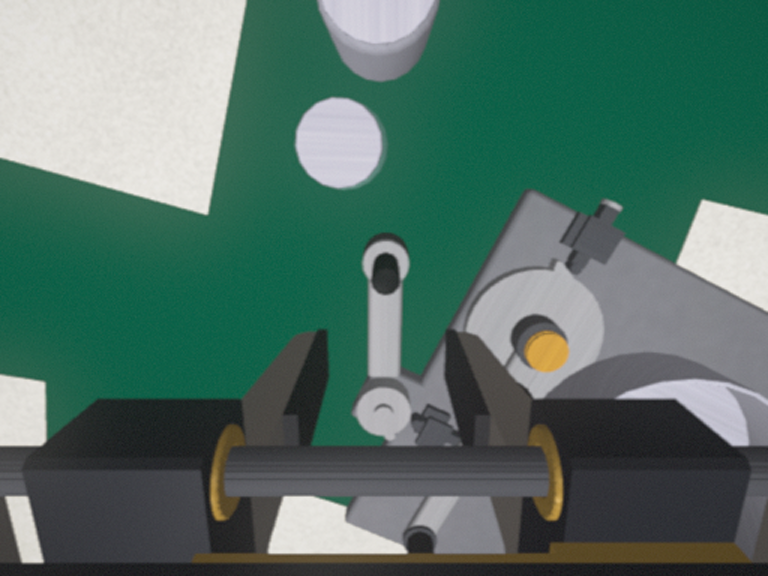

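The wrist view confirms the post top at (385,280), against (385,285) predicted. Next I'll descend and grip.

Call:
move_arm(series=[0.06, 0.001, -0.001, 0, 0, 0, 0, 0.11, 0.001, -0.001, 0, 0, 0, 0, 0.134, 0.001, -0.001, 0, 0, 0, 0, 0.134, 0.001, -0.001, 0, 0, 0, 0, 0.134, 0.001, -0.001, 0, 0, 0, 1, 0.134, 0.001, -0.001, 0, 0, 0, 1, 0.134, 0.001, -0.001, 0, 0, 0, 1, 0.134, 0.001, -0.001, 0, 0, 0, 1, 0.134, 0.001, -0.001, 0, 0, 0, 1, 0.134, 0.001, -0.001, 0, 0, 0, 1])

```text
t: 3.4
tcp_pos: [0.6568, 0.0274, 0.2389]
orientation: [0.564, 0.427, 0.564, -0.426]
ft_force: [-1.4, -0.3, 6.3]
grip_width: 0.0174
```

```bash
python3 - <<'E'
from h import *
p,R,s=cur();g=p+R.apply([.171,0,0]);print(g.round(4),s['ft_force'])
a0=np.arctan2(*(g[:2]-BH)[::-1]);print(a0,a0+.178,np.linalg.norm(g[:2]-BH))
save('scene','s2.png',crop=(180,100,340,270),s=3.5)
z=R.as_matrix()[:,2];j=np.arctan2(z[1],z[0]);print(j)
for k in range(1,17):
  b=a0+(1.60-.178-a0)*k/16
  print(rel([*(BH+.11*np.array([np.cos(b),np.sin(b)])),.066],j+(b-a0))[:4])
E
```

```text
[0.657  0.0275 0.0679] [-1.42710316 -0.26984509  6.26597433]
0.2804325397557296 0.4584325397557296 0.11031311599612
-1.2943084441544992
[ 1.9e-03 -4.0e-04 -8.0e-03 -4.1e+00]
[ 1.90e-03 -1.20e-03 -1.58e-02 -8.20e+00]
[ 1.90e-03 -2.70e-03 -2.35e-02 -1.23e+01]
[ 1.90e-03 -4.60e-03 -3.11e-02 -1.64e+01]
[ 1.90e-03 -7.10e-03 -3.85e-02 -2.04e+01]
[ 1.90e-03 -1.02e-02 -4.57e-02 -2.45e+01]
[ 1.90e-03 -1.37e-02 -5.27e-02 -2.86e+01]
[ 1.90e-03 -1.77e-02 -5.95e-02 -3.27e+01]
[ 1.90e-03 -2.22e-02 -6.59e-02 -3.68e+01]
[ 1.90e-03 -2.72e-02 -7.20e-02 -4.09e+01]
[ 1.90e-03 -3.25e-02 -7.77e-02 -4.50e+01]
[ 1.90e-03 -3.83e-02 -8.31e-02 -4.91e+01]
[ 1.90e-03 -4.44e-02 -8.80e-02 -5.31e+01]
[ 1.90e-03 -5.09e-02 -9.24e-02 -5.72e+01]
[ 1.90e-03 -5.77e-02 -9.64e-02 -6.13e+01]
[ 1.90e-03 -6.47e-02 -9.99e-02 -6.54e+01]
```

View pics/s2.png

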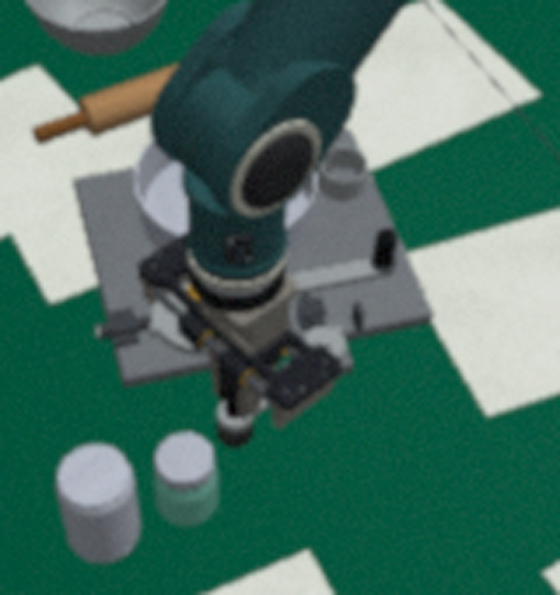

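The pads hold the post at 17.4 mm and the jar is clear. Now I'll swing the foot along its arc.

Call:
move_arm(series=[0, 0, -0.008, -4.1, 0, 0, 1, 0, -0.001, -0.016, -8.2, 0, 0, 1, 0, -0.003, -0.0235, -12.3, 0, 0, 1, 0, -0.0045, -0.031, -16.4, 0, 0, 1, 0, -0.007, -0.0385, -20.4, 0, 0, 1, 0, -0.01, -0.0455, -24.5, 0, 0, 1, 0, -0.0135, -0.0525, -28.6, 0, 0, 1, 0, -0.0175, -0.0595, -32.7, 0, 0, 1, 0, -0.022, -0.066, -36.8, 0, 0, 1, 0, -0.027, -0.072, -40.9, 0, 0, 1, 0, -0.0325, -0.0775, -45, 0, 0, 1, 0, -0.038, -0.083, -49, 0, 0, 1, 0, -0.0445, -0.088, -53, 0, 0, 1, 0, -0.051, -0.0925, -57.2, 0, 0, 1, 0, -0.0575, -0.0965, -61.3, 0, 0, 1, 0, -0.0645, -0.1, -65.4, 0, 0, 1, 0, -0.0645, -0.1, -65.4, 0, 0, 1, 0, -0.0645, -0.1, -65.4, 0, 0, 1])

```text
t: 5.7
tcp_pos: [0.5704, 0.1049, 0.2392]
orientation: [0.708, 0.056, 0.702, -0.053]
ft_force: [12.2, -0.8, -8.5]
grip_width: 0.0174
```

```bash
python3 - <<'E'
from h import *
p,R,s=cur();g=p+R.apply([.171,0,0]);print(g.round(4),s['ft_force'],s['grip_width'])
a0=np.arctan2(*(g[:2]-BH)[::-1]);print(a0+.178,np.linalg.norm(g[:2]-BH))
save('scene','s3.png',crop=(180,100,340,270),s=3.5)
E
```

```text
[0.5721 0.1053 0.0682] [12.19714962 -0.79263113 -8.48971408] 0.01737583634143943
1.5562910855301524 0.1103584905858291
```

View pics/s3.png

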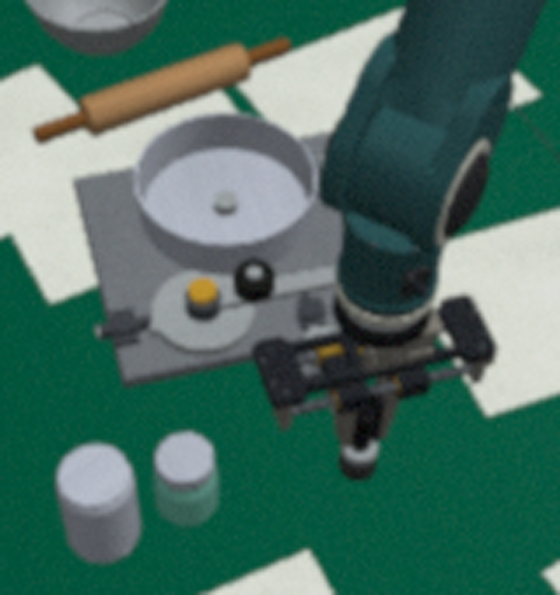

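The foot is at its stop: about 1.556 by my estimate, with 12 N of push-back. I'll release and rise.

Call:
move_arm(series=[0, 0, 0, 0, 0, 0, 0.2, 0, 0, 0, 0, 0, 0, 0.0, 0, 0, 0, 0, 0, 0, 0, 0, 0, 0, 0, 0, 0, 0, -0.04, 0, 0, 0, 0, 0, 0, -0.09, 0, 0, 0, 0, 0, 0, -0.13, 0, 0, 0, 0, 0, 0, -0.13, 0, 0, 0, 0, 0, 0])

```text
t: 6.75
tcp_pos: [0.5698, 0.1052, 0.3726]
orientation: [0.711, 0.056, 0.699, -0.053]
ft_force: [0.2, 0.2, 0.2]
grip_width: 0.046
```

```bash
python3 - <<'E'
from h import *
p,R,s=cur();print(p.round(4),s['ft_force'].round(1),s['grip_width'])
save('scene','s4.png',crop=(180,100,340,270),s=3.5)
save('wrist','w4.png',s=1.5)
print(proj('wrist',[.5705,.1053,.085])*1.5)
z=R.as_matrix()[:,2];print('jaw',np.arctan2(z[1],z[0]), s['joints'].round(2))
T=np.array([.459,-.056]);a=np.arctan2(*(T-TH)[::-1]);print(a)
for k in(np.pi/2,-np.pi/2): print(a+k,rel([*T,.20],a+k))
E
```

```text
[0.5698 0.1052 0.3726] [0.2 0.2 0.2] 0.04597557445675116
[385.04188648 287.99033188]
jaw -0.15461275608993472 [ 0.2   0.45 -0.57  1.79  0.29  0.97 -0.64]
2.9800902681284245
4.5508865949233215 [-3.400e-03 -1.754e-01 -8.380e-02  9.040e+01  3.000e-01 -6.000e-01]
1.409293941333528 [-3.400e-03 -1.754e-01 -8.380e-02 -8.960e+01  6.000e-01  3.000e-01]
```

View pics/s4.png

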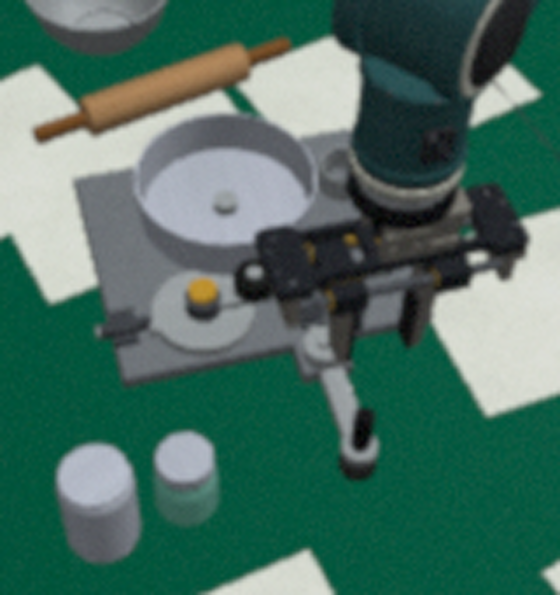

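View pics/w4.png

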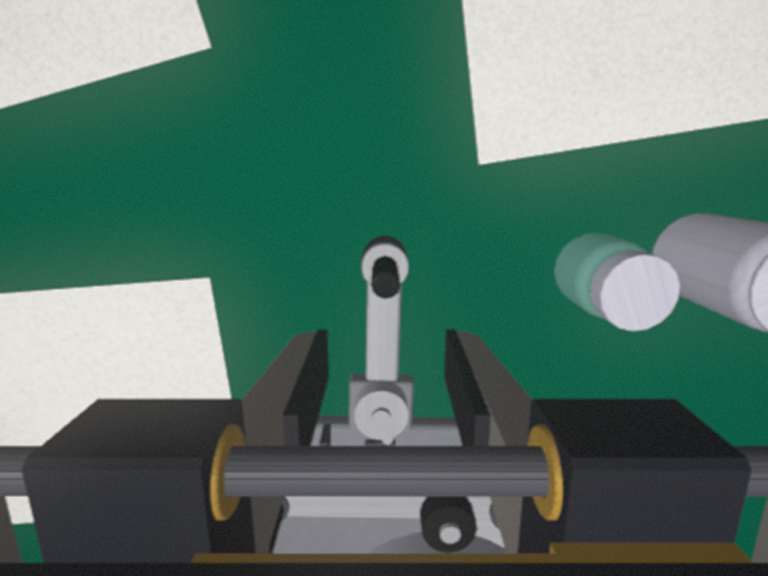

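The wrist view shows the foot standing straight out, with its post at (385,290) against (385,288) predicted. Next is the tensioner post.

Call:
move_arm(series=[-0.003, -0.0175, -0.0085, 10, 0, 0, 0, -0.003, -0.035, -0.017, 20, 0, 0, 0, -0.003, -0.0525, -0.025, 30, 0, 0, 0, -0.003, -0.07, -0.0335, 40, 0, 0, 0, -0.003, -0.0875, -0.042, 50, 0, 0, 0, -0.003, -0.105, -0.05, 60, 0, 0, 0, -0.003, -0.1225, -0.0585, 70, 0, 0, 0, -0.003, -0.14, -0.067, 80, 0, 0, 0, -0.003, -0.1755, -0.084, 90.4, 0.3, -0.6, 0, -0.003, -0.1755, -0.084, 90.4, 0.3, -0.6, 0, -0.003, -0.1755, -0.084, 90.4, 0.3, -0.6, 0, -0.003, -0.1755, -0.084, 90.4, 0.3, -0.6, 0])

```text
t: 8.35
tcp_pos: [0.4591, -0.0552, 0.3702]
orientation: [-0.458, -0.538, -0.459, 0.538]
ft_force: [-0.5, -0.7, -0.2]
grip_width: 0.0459
```

```bash
python3 - <<'E'
from h import *
p,R,s=cur();print((p+R.apply([.171,0,0])).round(4),s['joints'].round(2))
print(rel([.459,-.056,.082],4.5509))
save('wrist','w5.png',s=1.5)
print(proj('wrist',[.459,-.056,.098])*1.5)
E
```

```text
[ 0.4589 -0.0551  0.1992] [ 0.26  0.21 -0.24  2.07  0.06  0.87 -1.74]
[ 0.1172  0.0002  0.0009  0.1    -0.      0.1   ]
[386.64896272 292.84571096]
```

View pics/w5.png

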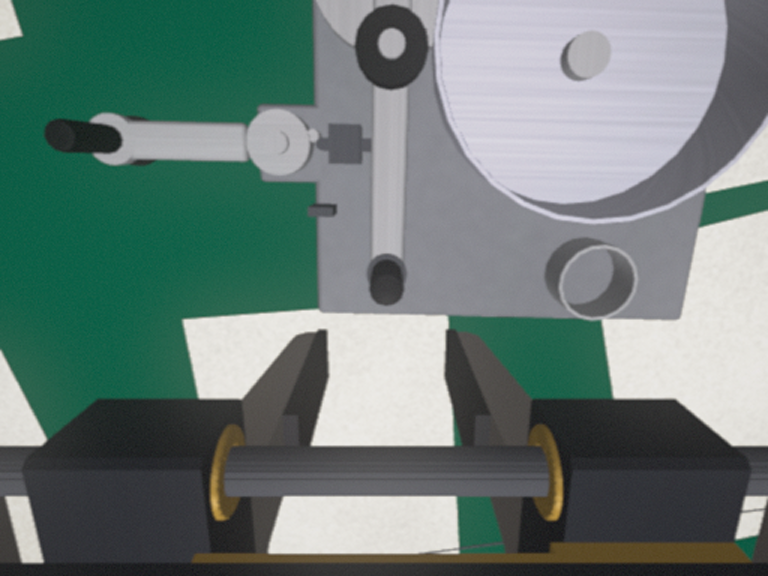

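The post top is at (386,287), within about 3 mm of the prediction. I'll descend and grip.

Call:
move_arm(series=[0.06, 0.001, 0.001, 0, 0, 0, 0, 0.1, 0.001, 0.001, 0, 0, 0, 0, 0.116, 0.001, 0.001, 0, 0, 0, 0, 0.116, 0.001, 0.001, 0, 0, 0, 0, 0.116, 0.001, 0.001, 0, 0, 0, 1, 0.116, 0.001, 0.001, 0, 0, 0, 1, 0.116, 0.001, 0.001, 0, 0, 0, 1, 0.116, 0.001, 0.001, 0, 0, 0, 1, 0.116, 0.001, 0.001, 0, 0, 0, 1])

```text
t: 9.52
tcp_pos: [0.4604, -0.0557, 0.2552]
orientation: [0.459, 0.539, 0.459, -0.538]
ft_force: [-1.2, 2.4, 5.7]
grip_width: 0.0191
```

```bash
python3 - <<'E'
from h import *
p,R,s=cur();g=p+R.apply([.171,0,0]);print(g.round(4),s['ft_force'],s['grip_width'])
a0=np.arctan2(*(g[:2]-TH)[::-1]);print(a0,np.linalg.norm(g[:2]-TH))
z=R.as_matrix()[:,2];j=np.arctan2(z[1],z[0]);print(j)
for k in range(1,13):
  b=a0-.46*k/12
  print(k,rel([*(TH+.18*np.array([np.cos(b),np.sin(b)])),g[2]],j+(b-a0))[:4])
E
```

```text
[ 0.4605 -0.0555  0.0842] [-1.16016501  2.40814702  5.71823122] 0.019055755495032724
2.9758380816704277 0.17894968772389366
-1.7299462151510847
1 [ 0.0e+00 -8.0e-04 -7.1e-03  2.2e+00]
2 [ 0.0e+00 -3.0e-04 -1.4e-02  4.4e+00]
3 [ 0.00e+00  4.00e-04 -2.09e-02  6.60e+00]
4 [ 0.00e+00  1.30e-03 -2.77e-02  8.80e+00]
5 [ 0.00e+00  2.60e-03 -3.45e-02  1.10e+01]
6 [ 1.00e-04  4.10e-03 -4.12e-02  1.32e+01]
7 [ 1.00e-04  5.80e-03 -4.79e-02  1.54e+01]
8 [ 1.00e-04  7.80e-03 -5.45e-02  1.76e+01]
9 [ 1.00e-04  1.01e-02 -6.10e-02  1.98e+01]
10 [ 1.00e-04  1.26e-02 -6.75e-02  2.20e+01]
11 [ 1.00e-04  1.53e-02 -7.38e-02  2.42e+01]
12 [ 1.00e-04  1.83e-02 -8.00e-02  2.64e+01]
```

Call:
move_arm(series=[0, 0, -0.007, 2.2, 0, 0, 1, 0, 0, -0.014, 4.4, 0, 0, 1, 0, 0.0005, -0.021, 6.6, 0, 0, 1, 0, 0.0015, -0.0275, 8.8, 0, 0, 1, 0, 0.0025, -0.0345, 11, 0, 0, 1, 0, 0.004, -0.041, 13.2, 0, 0, 1, 0, 0.006, -0.048, 15.4, 0, 0, 1, 0, 0.008, -0.0545, 17.6, 0, 0, 1, 0, 0.01, -0.061, 19.8, 0, 0, 1, 0, 0.0125, -0.0675, 22, 0, 0, 1, 0, 0.0155, -0.074, 24.2, 0, 0, 1, 0, 0.0185, -0.08, 26.4, 0, 0, 1, 0, 0.0185, -0.08, 26.4, 0, 0, 1, 0, 0.0185, -0.08, 26.4, 0, 0, 1])

```text
t: 11.28
tcp_pos: [0.4909, 0.0173, 0.2553]
orientation: [-0.324, -0.628, -0.322, 0.63]
ft_force: [-1.6, -9.2, 2.5]
grip_width: 0.0196
```

```bash
python3 - <<'E'
from h import *
p,R,s=cur();g=p+R.apply([.171,0,0]);print(g.round(4),s['ft_force'],s['grip_width'],s['t'])
a0=np.arctan2(*(g[:2]-TH)[::-1]);print(2.9758-a0,np.linalg.norm(g[:2]-TH))
save('scene','s6.png',crop=(180,100,340,270),s=3.5)
save('top','t6.png',crop=(220,140,350,270),s=4.6)
save('wrist','w6.png',s=1.5)
E
```

```text
[0.4907 0.0168 0.0843] [-1.58089825 -9.2339923   2.52112901] 0.019607927234034032 11.275
0.4420539038932958 0.17817699664434747
```

View pics/s6.png

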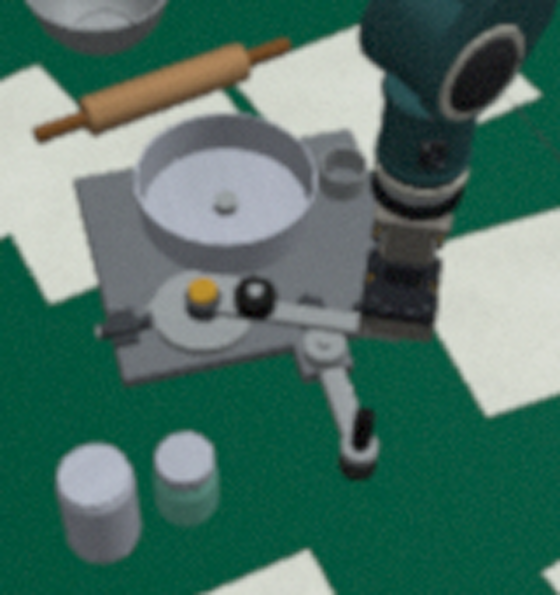

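View pics/t6.png

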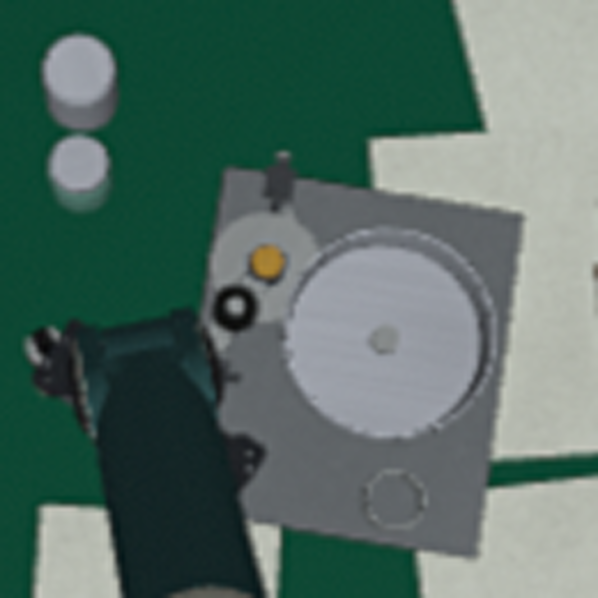

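View pics/w6.png

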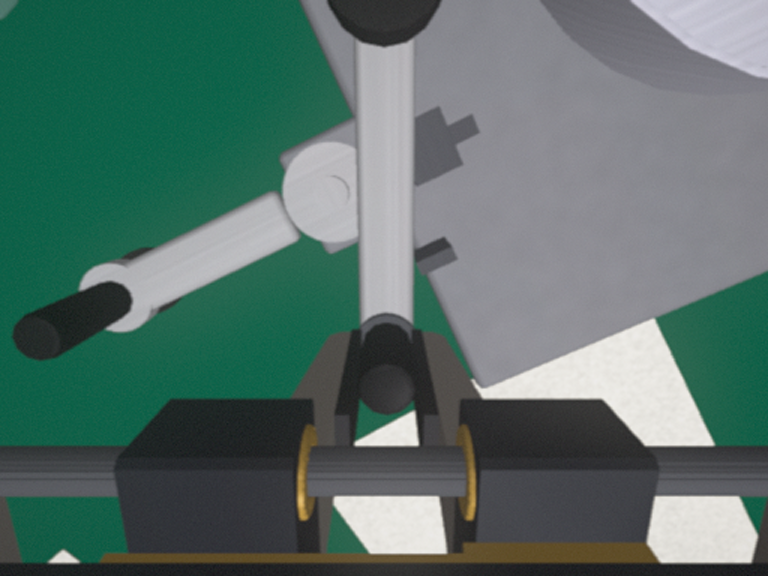

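The arm is at about 0.44 rad with 9 N of spring force, and the foot is untouched. I'll nudge it a little nearer the stop.

Call:
move_arm(series=[0, 0, -0.004, 1, 0, 0, 1, 0, 0, -0.0075, 1.6, 0, 0, 1, 0, 0, -0.0075, 1.6, 0, 0, 1, 0, 0, -0.0075, 1.6, 0, 0, 1, 0, 0, -0.0075, 1.6, 0, 0, 1, 0, 0, -0.0075, 1.6, 0, 0, 1])

```text
t: 12.18
tcp_pos: [0.4939, 0.0205, 0.2551]
orientation: [-0.315, -0.631, -0.312, 0.637]
ft_force: [-5.8, -6.7, 6.1]
grip_width: 0.0195
```

```bash
python3 - <<'E'
from h import *
p,R,s=cur();g=p+R.apply([.171,0,0]);print(g.round(4),s['ft_force'],s['grip_width'],s['t'],abs(s['qd']).max())
a0=np.arctan2(*(g[:2]-TH)[::-1]);print(2.9758-a0,np.linalg.norm(g[:2]-TH))
save('scene','s7.png',s=1.5)
save('wrist','w7.png',s=1.5)
E
```

```text
[0.4929 0.0193 0.0841] [-5.79257422 -6.72294874  6.09249592] 0.019461901587497183 12.175 0.0019974617722779116
0.46087789341300356 0.1778707054515945
```

View pics/s7.png

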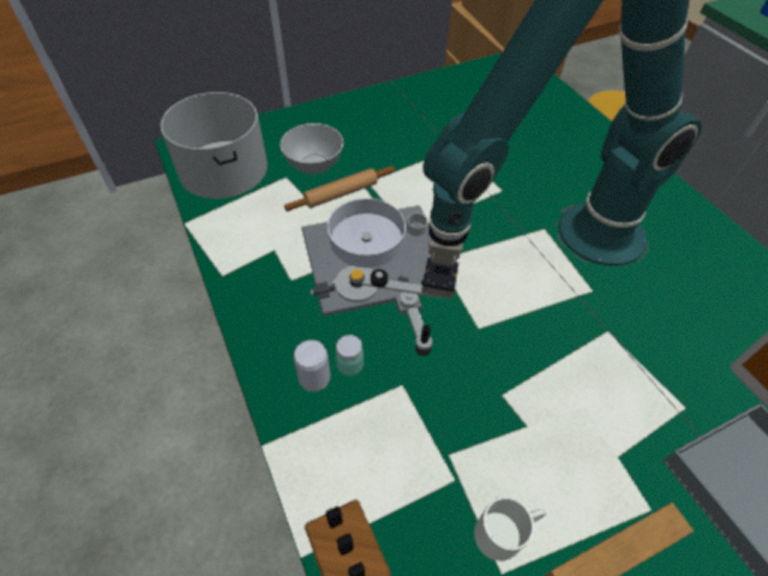

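View pics/w7.png

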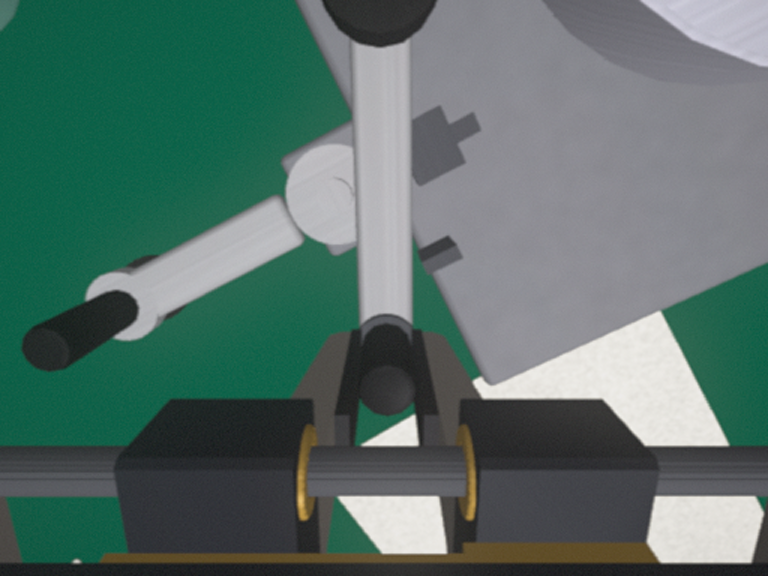

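```bash
python3 - <<'E'
from h import *
W=lambda u,v,z: ray('wrist',(u+.5)/1.5-.5,(v+.5)/1.5-.5,z)
d=W(382,60,.056)-W(386,305,.056);a=np.arctan2(-d[1],-d[0]);print('bar ang',a%(2*np.pi), 'from stand -x:',np.pi-.178-a%(2*np.pi))
e=W(300,5,.025)-W(488,383,.025);print('plate edge yaw',np.arctan2(e[1],e[0]))
b=W(120,295,.035)-W(300,220,.035);
print('foot dir',np.arctan2(b[1],b[0])+.178)
print(ray('top',220+235/4.6,140+306/4.6,.085))
E
```

```text
bar ang 2.505850380999266 from stand -x: 0.45774227259052713
plate edge yaw -0.1795424719501118
foot dir 1.48409776222424
[ 0.59517229 -0.06028766  0.085     ]
```

```bash
python3 - <<'E'
from h import *
W=lambda u,v,z: ray('wrist',(u+.5)/1.5-.5,(v+.5)/1.5-.5,z)
for r,h in(((47,347),(326,190)),):
  p=W(*r,.085);q=W(*h,.042);d=p-q;print(p.round(4),q.round(4),np.arctan2(d[1],d[0])+.179, np.hypot(*d[:2]))
  d=p[:2]-BH;print(np.arctan2(d[1],d[0])+.179)
# bar edges
for A,B in(((133,268),(270,200)),((160,325),(300,245))):
  d=W(*A,.035)-W(*B,.035);print(np.arctan2(d[1],d[0])+.179)
p=ray('scene',425/1.5,330/1.5,.085);print(p.round(4))
im=cv2.imread('pics/raw_w7.png');cv2.imwrite('pics/w7c.png',cv2.resize(im[80:260,0:260],None,fx=3,fy=3,interpolation=cv2.INTER_CUBIC))
E
```

```text
[0.5722 0.105  0.085 ] [0.556  0.0007 0.042 ] 1.5958688936750833 0.105575811125573
1.5564101954245007
1.541833033628894
1.6103940489829476
[0.5747 0.1126 0.085 ]
```

View pics/w7c.png

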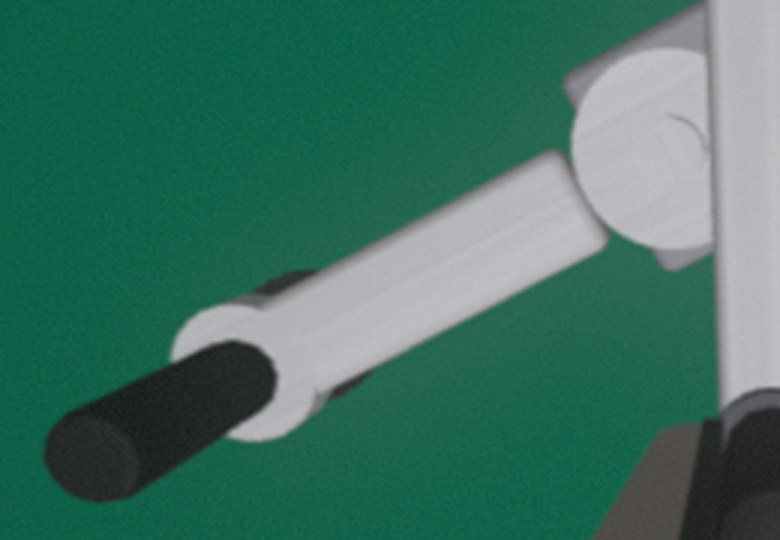

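```bash
python3 -c "
from cell import arm
s=arm.state();print(s['t'],s['grip_width'],s['ft_force'].round(1));print(arm.sign_off())"
```

```text
12.275 0.01926080631906142 [-5.2 -7.5  6.1]
the job is handed in; nothing more can be done
None
```

I swung the fold-out foot out to its stop first, then gripped the tensioner post and pushed the arm past its ratchet click. I handed the job in at 12.3 s with the fingers still holding it there.

- **Foot:** it pushed back with 12 N at the stop. After release its post was where the fully-out position should be. My pixel estimates give an angle of about 1.54 to 1.61 rad against the 1.57 stop. One rough early reading gave 1.48 rad, and a closer look at the enlarged crop did not bear it out.
- **Tensioner:** the gripper position puts it at 0.46 rad, and the bar's direction in the wrist picture puts it at about 0.46 to 0.475. The end stop is at 0.50. The post is in the grip (19 mm opening), the arm is at rest, and the spring pushes back with about 9 N.
- **Other things:** the jar, the shaker can and the cutter were in the same place in the top view taken just before the last small nudge. The last scene view shows the pan, rolling pin, bowl and mug undisturbed. I checked these by eye only. I did not check the carton closely.

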